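Fit the keyed sanding drum on its spindle

TASK

Put the sanding drum that has the keyed bore onto the upright spindle: turn it until its two keyways line up with the spindle's flat key, then lower it fully home on the shoulder and let go. Leave the other drum, the one with the plain round bore, where it stands.

Things in the scene. Friction and masses are not known exactly. Their poses are not given: they have to be found in the camera images.
- keyed_drum_center (a point): Loose sanding drum to fit: upright cylinder, 64 mm diameter, 60 mm high, 0.13 to 0.25 kg, pale wood core in a dark grey sleeve. Through bore: round, 34 mm, with two opposite keyways, so the opening is 52 mm long along its x axis, 25 mm wide across. Point: its centre, 30 mm above its underside; z up. Half a turn makes no difference. Gripped across the outside from above at any yaw.
- plain_drum_center (a point): The other loose drum: same outside size and materials, but a plain round 34 mm bore without keyways, too small for the spindle's key. Point: its centre, 30 mm above its underside. Stays where it stands. One drum stands left of the spindle, one right; which is which varies.
- spindle_seat (a point): Spindle bolted down: round base 120 mm wide; steel shoulder 70 mm wide, its top 22 mm above the bench; on it an upright 45 mm high: 16 mm round core with a flat key through it, 42 mm long along x, 10 mm thick, its top 15 mm tapering to 24 x 6 mm. Point: centre of the shoulder's top, where the drum's underside rests; z up. Play of the seated drum: 5 mm along x, 7 mm across, 20 degrees.
Things that resemble listed ones, but are neither listed nor needed, are in the scene too. What is shaped like the part that bears keyed_drum_center but blue is not meant.

How it is judged:
By the outcome, as a careful person would: the job done as asked, in the order asked, and still so for the second after the job is handed in, with the robot touching nothing.
It also fails if it takes over 35 s, if anything falls off the work surface, if the arm or the gripper's body presses on something with over 40 N, if the wrist force passes 120 N, or if a joint passes its speed limit or range.

ROBOT

A 6-joint arm with a two-finger parallel gripper is mounted at the origin on a cart in front of the work surface, level with it; the furniture and walls round the work are solid. World frame = base frame: x ahead of the robot, y to its left, z up, the work surface at z = 0. Lengths are in mm, angles in rad, forces in N, time in s.
With the tool pointing down it reaches from about 350 to 850 mm from the base axis. Payload 8.1 kg.
Tool frame: the origin (TCP) lies on the mounting face of the last link; the fingertips stand 173 mm ahead of it and the grasp point (between the pads) lies 155 mm ahead of it; z points along the fingers, y is the line along which they close (so a half turn about z gives the same grasp; the last joint's range is limited). The gripper opens to 85 mm and grips with 20 to 120 N. Pads are 22 mm wide; open, the fingers measure 114 mm over their backs; the gripper's body (76 mm by 85 mm) begins 54 mm behind the grasp point. The pads swing forward as they close: fully open they stand 13 mm farther back than shut.
Start: joints at [1.227, 0.13, 1.488, -0, 1.523, -0.085], TCP at [153.531, 580.03, 404.692] pointing down, gripper open.
Joint ranges: [-2.96, 2.96], [-0.89, 2.26], [0.02, 2.5], [-1.34, 4.48], [0, 2.73], [-2.66, 2.66]. Speed limits (rad/s): [2.39, 2.39, 2.79, 3.14, 3.14, 3.14].

INTERFACE

Orientations are given as a 3x3 rotation matrix whose columns are the frame's x, y, z axes.
In Python, from workcell import sensors, viewer, workorder gives the robot as it stands.
- The arm moves only by the tool drive_tool, never from a script. Its argument "increments" is a list of rows, each an object of numbers: "dx", "dy", "dz": the shift along the tool's x, y, z in m; "rx", "ry", "rz": the turn, a rotation vector about the tool's x, y, z in rad. In form: [{"dx": .., "dy": .., "dz": .., "rx": .., "ry": .., "rz": ..}, ...]. A call has 1 to 8 rows; each row is the pose to reach, as a shift and turn from the pose commanded when the call began, along the tool's axes at that moment; what a row does not reach only later rows make up. A row lasts 1/10 s, in which the tool goes at most 50 mm and 8.59 degrees, less where a joint would pass 70% of its speed; a pose out of reach is approached as far as the arm can. A call with a gripper value outside its range is refused whole. "hand" is the opening in per cent of the stroke, from 0 (shut) to 100 (fully open), set as the call begins (left out, the last holds). The fingers move at their own pace and stop on an object; the grip force is fixed at half the most. Time passes only in rows, so rows that repeat a pose let the fingers close. It gives the time, the measured TCP pose, the force, the opening and the grip force at its end, in the units of the state.
- sensors.state(): the state, without advancing time (a new reading comes with each control period).
- viewer.capture(name): name is "scene" or "side" or "wrist"; returns (picture, depth): 400x640x3 uint8, blue, green, red; 400x640 float32, mm along the optical axis (not along the pixel's ray), 0 where there is no reading.
- viewer.camera_params(name): a dict with "intrinsics" (3x3 intrinsics, pixels), "xyz" and "orientation" of the camera in the world. Camera axes: x right, y down, z forward; pixel columns grow to the right and rows downward; lengths in mm; the calibration is good to about 2 mm. A picture is of the moment at which its call begins: read the wrist's pose just before it. camera_params takes no time and is no camera call; for the wrist camera it gives the pose at the moment of the call.
- workorder.sign_off(): hands the job in; it is judged then, once.
The state is a dict: "clock": time; "q": joint angles; "qvel": joint speeds; "tau": joint torques, N m; "ee_pos": TCP position; "ee_rot": TCP orientation; "wrist_force": force on the tool from outside, world axes, zero at the start; "moment": the same for the moment, N m; "width": finger opening in mm; "grasp_force": force on a finger pad.
Only numpy, scipy, OpenCV 4.12 (cv2) and the standard library are available. Lean on these libraries where they do the work, as an engineer would, in place of code of your own. Each camera call takes 0.05 s, during which the arm holds its last target. There are 200 camera calls.

## Working session

There is one attempt and no reset: what is moved stays moved. The work goes in short steps, Python scripts to look and compute and a tool call to move; the robot and the scene stay as the last step left them, time stands still between calls to the robot, and variables do not carry over. Pictures are saved under pics/ and viewed, at most 10 in all, crops included, and the job is handed in when it is done.

Besides the shell and the picture viewer there is one more tool, called after "Request:" in YAML: its name, and indented under it one key for each argument. drive_tool: Moves the arm, as the interface text tells. Its arguments: {"type":"object","properties":{"increments":{"type":"array","items":{"type":"object","properties":{"dx":{"type":"number"},"dy":{"type":"number"},"dz":{"type":"number"},"rx":{"type":"number"},"ry":{"type":"number"},"rz":{"type":"number"}}}},"hand":{"type":"number"}},"required":["increments"]}

```bash
mkdir -p pics; ls; cat > h.py <<'E'
import numpy as np, cv2, json
from workcell import sensors, viewer, workorder
def cap(n):
    p=viewer.camera_params(n); im,d=viewer.capture(n); return im,d,p
def world(p,u,v,z=None,depth=None):
    K=np.array(p["intrinsics"]);R=np.array(p["orientation"]);t=np.array(p["xyz"])
    r=R@np.linalg.solve(K,np.array([u,v,1.0]))
    s=depth if z is None else (z-t[2])/r[2]
    return t+s*r
def cloud(p,d):
    K=np.array(p["intrinsics"]);R=np.array(p["orientation"]);t=np.array(p["xyz"])
    v,u=np.mgrid[:d.shape[0],:d.shape[1]]
    c=np.stack([(u-K[0,2])/K[0,0]*d,(v-K[1,2])/K[1,1]*d,d],-1)
    return c@R.T+t
E
python3 - <<'E'
from h import *
for n in("scene","wrist"):
    im,d,p=cap(n); cv2.imwrite(f"pics/{n}1.png",im); np.savez(f"{n}1.npz",im=im,d=d,**{k:np.array(v) for k,v in p.items()})
    print(n,np.round(p["xyz"]),np.round(p["orientation"],2).tolist())
s=sensors.state(); print(s["clock"],s["ee_pos"],np.round(s["ee_rot"],3).tolist(),s["width"])
E
```

```text
pics
scene [-164. -642.  557.] [[0.7, -0.35, 0.62], [-0.72, -0.35, 0.61], [0.0, -0.87, -0.49]]
wrist [ 83. 600. 373.] [[0.26, 0.93, 0.28], [0.97, -0.24, -0.07], [-0.0, 0.29, -0.96]]
0.1 [153.43627444 579.8236983  403.69131087] [[-0.967, 0.256, -0.001], [0.256, 0.967, -0.002], [0.0, -0.002, -1.0]] 85.37217689313712
```

View pics/scene1.png

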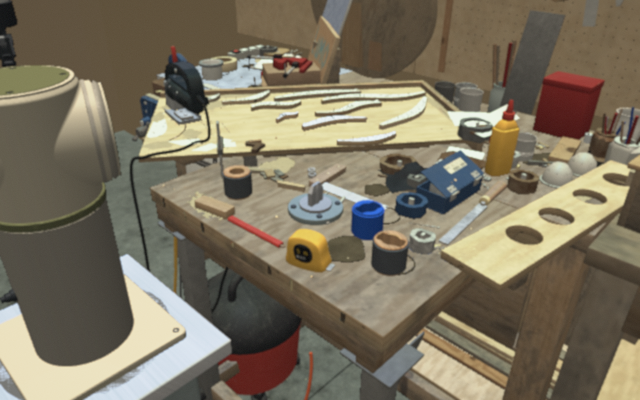

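View pics/wrist1.png

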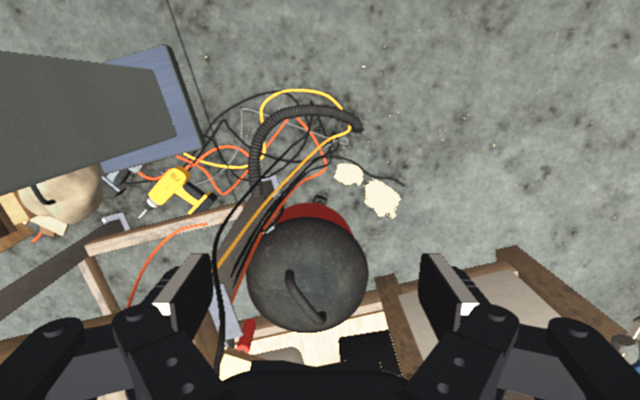

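The scene view shows the drums at about (237,180) and (389,250), the spindle at (315,200) and a blue decoy at (367,218). I'll zoom in on the bores and locate everything.

```bash
python3 - <<'E'
from h import *
f=np.load("scene1.npz"); im=f["im"]; p={k:f[k] for k in("intrinsics","xyz","orientation")}
for n,u,v,z in(("L",237,172,60),("R",390,240,60),("spTip",311,170,67),("sp shoulder",315,203,22)): print(n,np.round(world(p,u,v,z)))
a=[cv2.resize(im[y-35:y+35,x-42:x+42],(400,333),interpolation=cv2.INTER_CUBIC) for x,y in((237,180),(390,250))]
sv,_,sp=cap("side"); cv2.imwrite("pics/side1.png",sv)
cv2.imwrite("pics/crops.png",np.hstack(a)); print(sp["xyz"])
E
```

```text
L [438. 187.  60.]
R [ 459. -220.   60.]
spTip [551.  67.  67.]
sp shoulder [508.  13.  22.]
[  428.59076196 -1033.17967387   529.49663103]
```

View pics/crops.png

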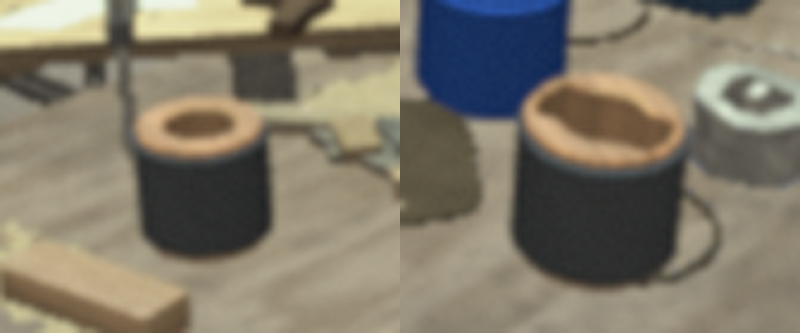

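View pics/side1.png

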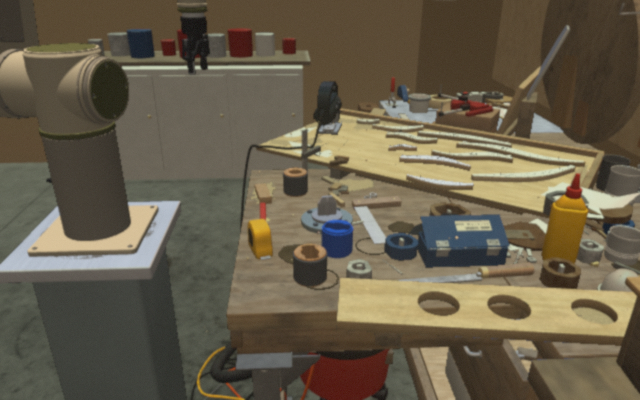

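The keyed drum is the right-hand one, at about (459,-220); the plain one is on the left. I'll move above the area between the keyed drum and the spindle.

Request:
drive_tool:
  increments:
    - {"dx":-0.033,"dy":-0.0375}
    - {"dx":-0.066,"dy":-0.075}
    - {"dx":-0.099,"dy":-0.1125}
    - {"dx":-0.132,"dy":-0.15}
    - {"dx":-0.165,"dy":-0.1875}
    - {"dx":-0.198,"dy":-0.225}
    - {"dx":-0.231,"dy":-0.2625}
    - {"dx":-0.264,"dy":-0.3}

```text
$.increments[0]: bad value
```

Request:
drive_tool:
  increments:
    - {"dx":-0.033,"dy":-0.0375}
    - {"dx":-0.066,"dy":-0.075}
    - {"dx":-0.099,"dy":-0.1125}
    - {"dx":-0.132,"dy":-0.15}
    - {"dx":-0.165,"dy":-0.1875}
    - {"dx":-0.198,"dy":-0.225}
    - {"dx":-0.231,"dy":-0.26}
    - {"dx":-0.236,"dy":-0.271}

```text
$.increments[0]: bad value
```

```bash
python3 - <<'E'
from h import *
s=sensors.state(); print(s["clock"],s["ee_pos"],np.round(s["ee_rot"],3).tolist(),np.round(s["q"],2),np.round(s["qvel"],2))
im,d,p=cap("wrist");im,d,p=cap("wrist"); cv2.imwrite("pics/w2.png",im); np.savez("w2.npz",im=im,d=d,**{k:np.array(v) for k,v in p.items()})
E
```

```text
0.15 [153.46190228 579.8515042  403.85395707] [[-0.967, 0.256, -0.001], [0.256, 0.967, -0.001], [0.0, -0.001, -1.0]] [ 1.23  0.13  1.49  0.    1.52 -0.09] [ 0. -0. -0.  0.  0. -0.]
```

View pics/w2.png

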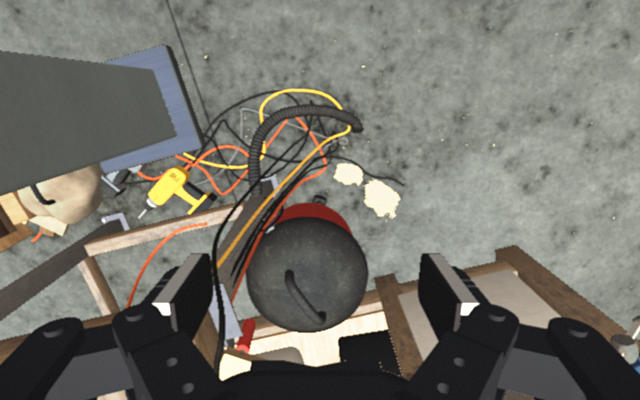

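The moves were refused: every key is needed. This picture only shows the floor and vacuum, so I'll send the moves again.

Request:
drive_tool:
  increments:
    - {"dx":-0.033,"dy":-0.0375,"dz":0,"rx":0,"ry":0,"rz":0}
    - {"dx":-0.066,"dy":-0.075,"dz":0,"rx":0,"ry":0,"rz":0}
    - {"dx":-0.099,"dy":-0.1125,"dz":0,"rx":0,"ry":0,"rz":0}
    - {"dx":-0.132,"dy":-0.15,"dz":0,"rx":0,"ry":0,"rz":0}
    - {"dx":-0.165,"dy":-0.1875,"dz":0,"rx":0,"ry":0,"rz":0}
    - {"dx":-0.198,"dy":-0.225,"dz":0,"rx":0,"ry":0,"rz":0}
    - {"dx":-0.231,"dy":-0.2625,"dz":0,"rx":0,"ry":0,"rz":0}
    - {"dx":-0.264,"dy":-0.3,"dz":0,"rx":0,"ry":0,"rz":0}

```text
clock: 1.05
ee_pos: [332.2, 220.6, 404.8]
ee_rot: [[-0.967, 0.255, 0.001], [0.255, 0.967, 0.0], [-0.001, 0.001, -1.0]]
wrist_force: [1.5, -0.3, -0.2]
width: 85.2
grasp_force: 0.0
```

Request:
drive_tool:
  increments:
    - {"dx":-0.033,"dy":-0.0375,"dz":0,"rx":0,"ry":0,"rz":0}
    - {"dx":-0.066,"dy":-0.075,"dz":0,"rx":0,"ry":0,"rz":0}
    - {"dx":-0.099,"dy":-0.1125,"dz":0,"rx":0,"ry":0,"rz":0}
    - {"dx":-0.132,"dy":-0.15,"dz":0,"rx":0,"ry":0,"rz":0}
    - {"dx":-0.165,"dy":-0.1875,"dz":0,"rx":0,"ry":0,"rz":0}
    - {"dx":-0.198,"dy":-0.225,"dz":0,"rx":0,"ry":0,"rz":0}
    - {"dx":-0.231,"dy":-0.2625,"dz":0,"rx":0,"ry":0,"rz":0}
    - {"dx":-0.236,"dy":-0.271,"dz":0,"rx":0,"ry":0,"rz":0}

```text
clock: 1.85
ee_pos: [491.8, -104.1, 404.1]
ee_rot: [[-0.966, 0.26, -0.0], [0.26, 0.966, -0.001], [0.0, -0.001, -1.0]]
wrist_force: [-0.5, 0.5, 0.5]
width: 85.7
grasp_force: 0.0
```

```bash
python3 - <<'E'
from h import *
cap("scene");cap("scene")
s=sensors.state(); print(s["clock"],s["ee_pos"],np.round(s["ee_rot"],3).tolist(),np.round(s["q"],2),np.abs(s["qvel"]).max())
im,d,p=cap("wrist"); cv2.imwrite("pics/w3.png",im); np.savez("w3.npz",im=im,d=d,**{k:np.array(v) for k,v in p.items()})
E
```

```text
1.95 [ 490.89593015 -101.50914671  404.16620615] [[-0.966, 0.259, -0.001], [0.259, 0.966, 0.0], [0.001, -0.0, -1.0]] [-0.31 -0.14  1.76 -0.    1.52 -1.62] 0.05252256220462097
```

View pics/w3.png

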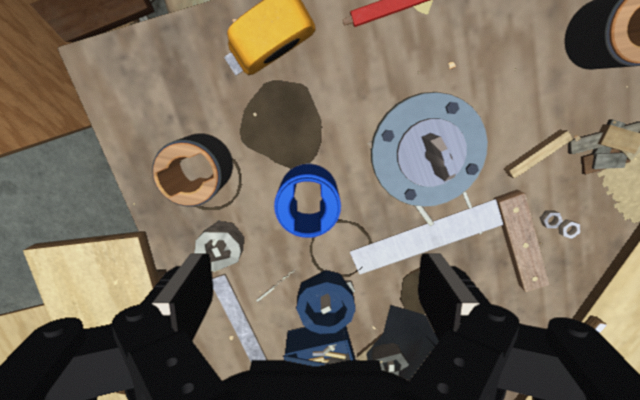

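The wrist view shows the keyed drum's top at (187,174), the spindle shoulder at (432,152) with its key, and the blue decoy at (308,200). Depth will give me both poses.

```bash
cat > m.py <<'E'
from h import *
f=np.load("w3.npz"); d=f["d"]; p={k:f[k] for k in("intrinsics","xyz","orientation")}
c=cloud(p,d)
def rect(u,v,z,T,flip=False):  # rectified top view at plane z, 4px/mm,  +-60mm
    R=np.array(p["orientation"]);t=p["xyz"];K=p["intrinsics"]
    g=np.arange(-60,60,.5); X,Y=np.meshgrid(T[0]+g,T[1]+g)
    P=np.stack([X,Y,np.full_like(X,z)],-1)
    q=(P-t)@R@K.T; q=q/q[...,2:]
    return cv2.remap(f["im"],q[...,0].astype(np.float32),q[...,1].astype(np.float32),cv2.INTER_LINEAR), cv2.remap(d,q[...,0].astype(np.float32),q[...,1].astype(np.float32),cv2.INTER_NEAREST)
E
python3 - <<'E'
from m import *
def reg(u0,u1,v0,v1,z0,z1):
    m=np.zeros(d.shape,bool); m[v0:v1,u0:u1]=1
    m&=(c[...,2]>z0)&(c[...,2]<z1)&(d>0); return m
m=reg(140,245,120,225,54,66)
print("drum z",np.median(c[m][:,2]),m.sum()); e=cv2.minEnclosingCircle(c[m][:,:2].astype(np.float32)); print("drum",e)
m=reg(140,245,120,225,56,66).astype(np.uint8)
cs,h=cv2.findContours(m,cv2.RETR_CCOMP,cv2.CHAIN_APPROX_NONE)
for q,hh in zip(cs,h[0]):
    if cv2.contourArea(q)<200: continue
    w=np.array([world(p,a,b,60)[:2] for a,b in q[:,0]],np.float32); r=cv2.minAreaRect(w); ell=cv2.fitEllipse(w); print("hole" if hh[3]>=0 else "outer",ell,r)
m=reg(390,480,110,200,15,28); print("shoulder z",np.median(c[m][:,2]),cv2.minEnclosingCircle(c[m][:,:2].astype(np.float32)))
m=reg(390,480,100,215,30,75); w=c[m]; print("key",m.sum(),w[:,2].max(),cv2.minAreaRect(w[:,:2].astype(np.float32)))
for z0 in(30,40,52,60):
    w=c[reg(390,480,100,215,z0,z0+10)]
    if len(w)>10: print(z0,len(w),cv2.minAreaRect(w[:,:2].astype(np.float32)))
a,_=rect(0,0,60,(455,-220));b,_=rect(0,0,45,(508,13)); cv2.imwrite("pics/rect.png",cv2.resize(np.hstack([a,b]),None,fx=1.6,fy=1.6))
E
```

```text
drum z 59.42675401349965 2144
drum ((461.71405029296875, -216.1392059326172), 32.28589630126953)
outer ((461.19921875, -214.75538635253906), (59.77415466308594, 60.120601654052734), 22.976709365844727) ((460.99566650390625, -214.21554565429688), (61.4282341003418, 61.306724548339844), 81.40514373779297)
hole ((461.4402160644531, -215.1339569091797), (32.97309494018555, 55.11640548706055), 8.212323188781738) ((461.522216796875, -215.14071655273438), (34.61475372314453, 51.90281295776367), 20.586322784423828)
shoulder z 21.742019217086124 ((510.0692138671875, 18.55689239501953), 57.032806396484375)
key 889 68.88818975083598 ((510.1967468261719, 16.78164291381836), (42.359962463378906, 15.670317649841309), 11.510075569152832)
30 125 ((510.2449035644531, 12.4052734375), (9.693503379821777, 43.02619552612305), 85.94695281982422)
40 136 ((510.0965576171875, 12.53289794921875), (9.874218940734863, 43.03453063964844), 85.7210922241211)
52 285 ((510.2581481933594, 16.911487579345703), (41.693641662597656, 15.214567184448242), 0.9536217451095581)
60 349 ((510.0228271484375, 17.020206451416016), (33.393672943115234, 11.823726654052734), 1.064894676208496)
```

View pics/rect.png

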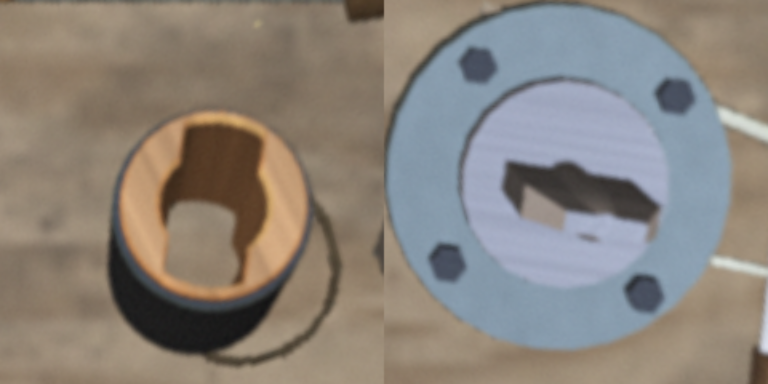

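The rectified view shows the drum's slot running at about 98° (upper end (225,125), lower end (202,285)). The key runs roughly along x, with parallax distorting it. I'll refine its angle and the spindle centre.

```bash
python3 - <<'E'
from m import *
m=np.zeros(d.shape,bool); m[85:215,360:500]=1; m&=d>0
z=c[...,2]
for a,b in((20.5,24),(8,16)):
    w=c[m&(z>a)&(z<b)][:,:2]; w=w[np.hypot(*(w-[510,15]).T)<70]; ce,r=cv2.minEnclosingCircle(cv2.convexHull(w.astype(np.float32))); print(a,ce,r,len(w))
for a,b in((28,50),(28,40),(40,50),(64,75),(65.5,75)):
    w=c[m&(z>a)&(z<b)][:,:2].astype(np.float32); l=cv2.fitLine(w,cv2.DIST_HUBER,0,.01,.01).ravel()
    ang=np.degrees(np.arctan2(l[1],l[0])); t=(w-l[2:])@l[:2]; n=(w-l[2:])@[-l[1],l[0]]; print(a,len(w),ang,l[2:]+l[:2]*(t.min()+t.max())/2,np.ptp(t),np.ptp(n),n.std())
h=np.zeros(d.shape,np.uint8);h[120:225,140:245]=1;h&=((z>56)&(z<66)).astype(np.uint8)
cs,hi=cv2.findContours(h,cv2.RETR_CCOMP,cv2.CHAIN_APPROX_NONE)
q=max((q for q,k in zip(cs,hi[0]) if k[3]>=0),key=cv2.contourArea)
w=np.array([world(p,a,b,60)[:2] for a,b in q[:,0]],np.float32);M=cv2.moments((w-w.mean(0)).reshape(-1,1,2))
print("slot",np.degrees(.5*np.arctan2(2*M["mu11"],M["mu20"]-M["mu02"])),w.mean(0)+[M["m10"]/M["m00"],M["m01"]/M["m00"]])
print(np.round(sensors.state()["q"],3))
E
```

```text
20.5 (510.1042175292969, 17.19075584411621) 34.834320068359375 2608
8 (515.3512573242188, 15.473824501037598) 64.84799194335938 6188
28 287 8.756819 [511.0896    12.257573] 42.44898 13.286752 2.7625675
28 151 7.814022 [511.0122    12.574994] 42.504898 12.564199 2.6628773
40 136 9.373002 [511.02243   12.332293] 42.294315 13.503357 2.8333228
64 249 8.600735 [510.02097   16.480593] 27.833723 9.014762 2.1363585
65.5 207 8.341277 [510.0725    16.806808] 25.727901 8.39979 1.99265
slot -81.6615802994831 [ 461.43479614 -215.10624361]
[-0.304 -0.14   1.758  0.     1.524 -1.614]
```

Request:
drive_tool:
  increments:
    - {"dx":0,"dy":-0.03,"dz":0.025,"rx":0,"ry":0,"rz":0}
    - {"dx":-0.001,"dy":-0.06,"dz":0.05,"rx":0,"ry":0,"rz":0}
    - {"dx":-0.001,"dy":-0.09,"dz":0.08,"rx":0,"ry":0,"rz":0}
    - {"dx":-0.001,"dy":-0.117,"dz":0.11,"rx":0,"ry":0,"rz":0}
    - {"dx":-0.001,"dy":-0.117,"dz":0.12,"rx":0,"ry":0,"rz":0}
    - {"dx":-0.001,"dy":-0.117,"dz":0.15,"rx":0,"ry":0,"rz":0}
    - {"dx":-0.001,"dy":-0.117,"dz":0.185,"rx":0,"ry":0,"rz":0}
    - {"dx":-0.001,"dy":-0.117,"dz":0.215,"rx":0,"ry":0,"rz":0}

```text
clock: 2.8
ee_pos: [462.1, -211.2, 189.2]
ee_rot: [[-0.967, 0.254, 0.001], [0.254, 0.967, 0.0], [-0.001, 0.0, -1.0]]
wrist_force: [-0.2, 0.9, -0.4]
width: 85.3
grasp_force: 0.0
```

Request:
drive_tool:
  hand: 40
  increments:
    - {"dx":0,"dy":0,"dz":0,"rx":0,"ry":0,"rz":0}
    - {"dx":0,"dy":0,"dz":0,"rx":0,"ry":0,"rz":0}
    - {"dx":0,"dy":0,"dz":0,"rx":0,"ry":0,"rz":0}
    - {"dx":0,"dy":0,"dz":0,"rx":0,"ry":0,"rz":0}
    - {"dx":0,"dy":0,"dz":0,"rx":0,"ry":0,"rz":0}
    - {"dx":0,"dy":0,"dz":0,"rx":0,"ry":0,"rz":0}
    - {"dx":0,"dy":0,"dz":0,"rx":0,"ry":0,"rz":0}

```text
clock: 3.5
ee_pos: [461.8, -213.4, 190.0]
ee_rot: [[-0.967, 0.256, 0.0], [0.256, 0.967, -0.0], [-0.0, -0.0, -1.0]]
wrist_force: [-0.6, 0.4, -2.6]
width: 62.4
grasp_force: 65.8
```

Gripped. I'll lift 120 mm, cross to above the spindle, then turn -90° in the world frame (tool rz about +1.567).

Request:
drive_tool:
  increments:
    - {"dx":0,"dy":0,"dz":-0.04,"rx":0,"ry":0,"rz":0}
    - {"dx":0,"dy":0,"dz":-0.085,"rx":0,"ry":0,"rz":0}
    - {"dx":0,"dy":0.01,"dz":-0.12,"rx":0,"ry":0,"rz":0}
    - {"dx":0.003,"dy":0.055,"dz":-0.12,"rx":0,"ry":0,"rz":0}
    - {"dx":0.006,"dy":0.103,"dz":-0.12,"rx":0,"ry":0,"rz":0}
    - {"dx":0.009,"dy":0.152,"dz":-0.12,"rx":0,"ry":0,"rz":0}
    - {"dx":0.012,"dy":0.199,"dz":-0.12,"rx":0,"ry":0,"rz":0}
    - {"dx":0.012,"dy":0.235,"dz":-0.12,"rx":0,"ry":0,"rz":0}

```text
clock: 4.3
ee_pos: [510.2, 19.5, 309.8]
ee_rot: [[-0.967, 0.255, 0.0], [0.255, 0.967, 0.0], [-0.0, 0.001, -1.0]]
wrist_force: [1.5, 0.5, -2.0]
width: 63.1
grasp_force: 67.4
```

Request:
drive_tool:
  increments:
    - {"dx":0,"dy":0,"dz":0,"rx":0,"ry":0,"rz":0.1}
    - {"dx":0,"dy":0,"dz":0,"rx":0,"ry":0,"rz":0.24}
    - {"dx":0,"dy":0,"dz":0,"rx":0,"ry":0,"rz":0.38}
    - {"dx":0,"dy":0,"dz":0,"rx":0,"ry":0,"rz":0.52}
    - {"dx":0,"dy":0,"dz":0,"rx":0,"ry":0,"rz":0.66}
    - {"dx":0,"dy":0,"dz":0,"rx":0,"ry":0,"rz":0.8}
    - {"dx":0,"dy":0,"dz":0,"rx":0,"ry":0,"rz":0.94}
    - {"dx":0,"dy":0,"dz":0,"rx":0,"ry":0,"rz":1.08}

```text
clock: 5.1
ee_pos: [510.2, 16.9, 309.6]
ee_rot: [[-0.224, 0.975, -0.0], [0.975, 0.224, 0.0], [0.0, -0.0, -1.0]]
wrist_force: [0.1, 0.7, -1.9]
width: 62.8
grasp_force: 67.4
```

Request:
drive_tool:
  increments:
    - {"dx":0,"dy":0,"dz":0,"rx":0,"ry":0,"rz":0.14}
    - {"dx":0,"dy":0,"dz":0,"rx":0,"ry":0,"rz":0.28}
    - {"dx":0,"dy":0,"dz":0,"rx":0,"ry":0,"rz":0.4}
    - {"dx":0,"dy":0,"dz":0,"rx":0,"ry":0,"rz":0.487}
    - {"dx":0,"dy":0,"dz":0,"rx":0,"ry":0,"rz":0.487}
    - {"dx":0,"dy":0,"dz":0,"rx":0,"ry":0,"rz":0.487}
    - {"dx":0,"dy":0,"dz":0,"rx":0,"ry":0,"rz":0.487}

```text
clock: 5.8
ee_pos: [510.3, 16.9, 309.7]
ee_rot: [[0.25, 0.968, -0.0], [0.968, -0.25, 0.0], [-0.0, -0.0, -1.0]]
wrist_force: [0.3, -0.5, -2.5]
width: 62.6
grasp_force: 67.4
```

```bash
python3 - <<'E'
from h import *
s=sensors.state(); R=s["ee_rot"]; e=np.array(s["ee_pos"]); print(s["clock"],e,np.round(R,3).tolist(),s["grasp_force"],s["width"])
im,d,p=cap("wrist"); cv2.imwrite("pics/w4.png",im)
c=cloud(p,d); z=c[...,2]; print(np.round((np.array(R).T@(np.array([510.1,17,0])-e)),1))
sc,ds,ps=cap("scene"); cv2.imwrite("pics/w4.png",np.vstack([im[:,100:540],sc[60:260,200:640]]))
m=(d>0)&(z>85)&(z<175)&(np.hypot(c[...,0]-e[0],c[...,1]-e[1])<50)
hist=np.histogram(z[m],bins=range(85,180,6)); print(hist)
E
```

```text
5.8 [510.2859371   16.93477299 309.66523009] [[0.25, 0.968, -0.0], [0.968, -0.25, 0.0], [-0.0, -0.0, -1.0]] 67.39632271739538 62.64500642388676
[ 0.000e+00 -2.000e-01  3.097e+02]
(array([   0,    0,    0,    0,    0,    0,  295,  845, 1061, 1417, 1878,
       2278, 2730, 3162, 3564]), array([ 85,  91,  97, 103, 109, 115, 121, 127, 133, 139, 145, 151, 157,
       163, 169, 175]))
```

View pics/w4.png

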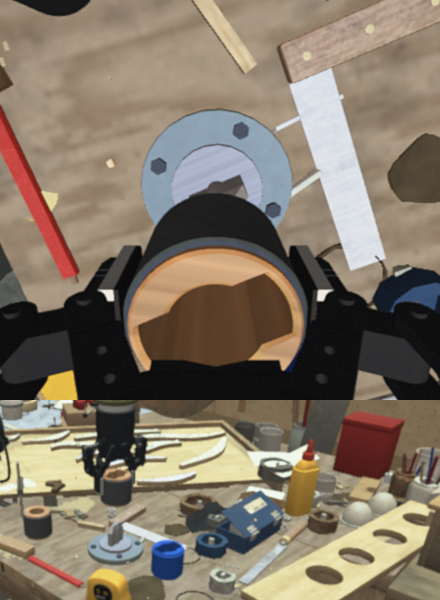

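The drum hangs square in the pads with the bore at about (215,315), and the slot rises to the right about as expected relative to the pads. A quick rim and slot check before lowering.

```bash
python3 - <<'E'
from h import *
from scipy.optimize import least_squares
s=sensors.state(); e=np.array(s["ee_pos"]);print(e)
im,d,p=cap("wrist"); c=cloud(p,d)
hsv=cv2.cvtColor(im,cv2.COLOR_BGR2HSV)
r=np.hypot(c[...,0]-e[0],c[...,1]-e[1])
top=(d>0)&(abs(c[...,2]-179)<4)&(r<40)&(hsv[...,1]>60)
print(top.sum(),np.median(c[top][:,2]))
w=c[top][:,:2]-e[:2]; ang=np.arctan2(w[:,1],w[:,0]); rr=np.hypot(*w.T)
# outer rim: farthest point per angular bin
O=[];I=[]
for k in range(-36,36):
    b=(ang>=k*np.pi/36)&(ang<(k+1)*np.pi/36)
    if b.sum()>15:
        O.append(w[b][np.argmax(rr[b])]); I.append((k*5+2.5,rr[b].min(),rr[b].max()))
O=np.array(O); f=least_squares(lambda q:np.hypot(O[:,0]-q[0],O[:,1]-q[1])-q[2],[0,0,31],loss="soft_l1"); print("rim",f.x,len(O))
for i in I: print("%.0f:%.0f-%.0f"%i,end="  ")
E
```

```text
[510.29497188  16.95558831 309.6734473 ]
8826 179.91411664116347
rim [-1.48941355 -1.29304173 29.83900908] 63
-178:27-32  -172:27-33  -168:27-33  -162:27-34  -158:27-34  -118:19-21  -112:19-21  -108:19-21  -102:19-21  -88:19-20  -82:19-20  -78:19-20  -72:18-20  -68:18-20  -62:18-20  -58:18-22  -52:17-30  -48:17-30  -42:18-32  -38:18-32  -32:21-32  -28:22-30  -22:25-31  -18:25-31  -12:25-31  -8:25-32  -2:25-35  2:25-39  8:24-39  12:24-28  18:24-28  22:24-28  28:24-28  32:23-28  38:22-28  42:19-28  48:17-28  52:14-28  58:14-27  62:14-27  68:14-28  72:14-28  78:14-28  82:14-27  88:14-28  92:14-28  98:14-28  102:14-28  108:14-28  112:15-28  118:15-29  122:15-29  128:15-29  132:15-29  138:15-29  142:16-35  148:16-35  152:16-35  158:19-34  162:21-32  168:25-32  172:26-32  178:27-32
```

Request:
drive_tool:
  increments:
    - {"dx":0.0015,"dy":0,"dz":0.02,"rx":0,"ry":0,"rz":0}
    - {"dx":0.0015,"dy":0,"dz":0.04,"rx":0,"ry":0,"rz":0}
    - {"dx":0.0015,"dy":0,"dz":0.047,"rx":0,"ry":0,"rz":0}
    - {"dx":0.0015,"dy":0,"dz":0.052,"rx":0,"ry":0,"rz":0}
    - {"dx":0.0015,"dy":0,"dz":0.057,"rx":0,"ry":0,"rz":0}
    - {"dx":0.0015,"dy":0,"dz":0.062,"rx":0,"ry":0,"rz":0}
    - {"dx":0.0015,"dy":0,"dz":0.066,"rx":0,"ry":0,"rz":0}
    - {"dx":0.0015,"dy":0,"dz":0.066,"rx":0,"ry":0,"rz":0}

```text
clock: 6.75
ee_pos: [510.6, 18.4, 243.3]
ee_rot: [[0.252, 0.968, -0.001], [0.968, -0.252, 0.0], [-0.0, -0.001, -1.0]]
wrist_force: [-0.7, -0.2, -1.8]
width: 62.7
grasp_force: 67.4
```

No contact force at the end of the taper, so I'll continue down.

Request:
drive_tool:
  increments:
    - {"dx":0,"dy":0,"dz":0.004,"rx":0,"ry":0,"rz":0}
    - {"dx":0,"dy":0,"dz":0.008,"rx":0,"ry":0,"rz":0}
    - {"dx":0,"dy":0,"dz":0.012,"rx":0,"ry":0,"rz":0}
    - {"dx":0,"dy":0,"dz":0.016,"rx":0,"ry":0,"rz":0}
    - {"dx":0,"dy":0,"dz":0.016,"rx":0,"ry":0,"rz":0}

```text
clock: 7.25
ee_pos: [510.3, 18.4, 226.8]
ee_rot: [[0.252, 0.968, -0.001], [0.968, -0.252, 0.0], [-0.0, -0.001, -1.0]]
wrist_force: [-0.2, 0.6, -2.4]
width: 62.9
grasp_force: 67.4
```

Request:
drive_tool:
  increments:
    - {"dx":0,"dy":0,"dz":0.004,"rx":0,"ry":0,"rz":0}
    - {"dx":0,"dy":0,"dz":0.008,"rx":0,"ry":0,"rz":0}
    - {"dx":0,"dy":0,"dz":0.012,"rx":0,"ry":0,"rz":0}
    - {"dx":0,"dy":0,"dz":0.0135,"rx":0,"ry":0,"rz":0}
    - {"dx":0,"dy":0,"dz":0.0135,"rx":0,"ry":0,"rz":0}

```text
clock: 7.75
ee_pos: [510.5, 18.4, 213.8]
ee_rot: [[0.252, 0.968, -0.001], [0.968, -0.252, 0.0], [-0.0, -0.001, -1.0]]
wrist_force: [0.1, -0.2, -2.4]
width: 62.7
grasp_force: 67.4
```

Request:
drive_tool:
  increments:
    - {"dx":0,"dy":0,"dz":0.001,"rx":0,"ry":0,"rz":0}
    - {"dx":0,"dy":0,"dz":0.0015,"rx":0,"ry":0,"rz":0}
    - {"dx":0,"dy":0,"dz":0.0015,"rx":0,"ry":0,"rz":0}

```text
clock: 8.05
ee_pos: [510.7, 18.4, 212.7]
ee_rot: [[0.252, 0.968, 0.0], [0.968, -0.252, -0.0], [-0.0, 0.0, -1.0]]
wrist_force: [-0.4, -0.7, -1.8]
width: 62.5
grasp_force: 67.4
```

Request:
drive_tool:
  increments:
    - {"dx":0,"dy":0,"dz":0.001,"rx":0,"ry":0,"rz":0}
    - {"dx":0,"dy":0,"dz":0.001,"rx":0,"ry":0,"rz":0}

```text
clock: 8.25
ee_pos: [510.7, 18.4, 211.7]
ee_rot: [[0.252, 0.968, 0.0], [0.968, -0.252, -0.0], [0.0, 0.0, -1.0]]
wrist_force: [0.0, 0.1, -1.4]
width: 62.5
grasp_force: 67.4
```

Request:
drive_tool:
  increments:
    - {"dx":0,"dy":0,"dz":0.0005,"rx":0,"ry":0,"rz":0}
    - {"dx":0,"dy":0,"dz":0.001,"rx":0,"ry":0,"rz":0}

```text
clock: 8.45
ee_pos: [510.8, 18.4, 211.5]
ee_rot: [[0.252, 0.968, -0.0], [0.968, -0.252, -0.0], [-0.0, -0.0, -1.0]]
wrist_force: [-7.4, 0.1, 12.2]
width: 63.3
grasp_force: 68.5
```

Contact with the shoulder at the expected height. Now I'll release and retreat straight up.

Request:
drive_tool:
  hand: 100
  increments:
    - {"dx":0,"dy":0,"dz":0,"rx":0,"ry":0,"rz":0}
    - {"dx":0,"dy":0,"dz":0,"rx":0,"ry":0,"rz":0}
    - {"dx":0,"dy":0,"dz":0,"rx":0,"ry":0,"rz":0}
    - {"dx":0,"dy":0,"dz":0,"rx":0,"ry":0,"rz":0}
    - {"dx":0,"dy":0,"dz":0,"rx":0,"ry":0,"rz":0}
    - {"dx":0,"dy":0,"dz":0,"rx":0,"ry":0,"rz":0}

```text
clock: 9.05
ee_pos: [510.7, 18.4, 210.7]
ee_rot: [[0.252, 0.968, -0.0], [0.968, -0.252, -0.0], [-0.0, -0.0, -1.0]]
wrist_force: [-0.6, -0.1, 0.1]
width: 85.2
grasp_force: 0.0
```

Request:
drive_tool:
  increments:
    - {"dx":0,"dy":0,"dz":-0.015,"rx":0,"ry":0,"rz":0}
    - {"dx":0,"dy":0,"dz":-0.04,"rx":0,"ry":0,"rz":0}
    - {"dx":0,"dy":0,"dz":-0.075,"rx":0,"ry":0,"rz":0}
    - {"dx":0,"dy":0,"dz":-0.115,"rx":0,"ry":0,"rz":0}
    - {"dx":0,"dy":0,"dz":-0.15,"rx":0,"ry":0,"rz":0}
    - {"dx":0,"dy":0,"dz":-0.18,"rx":0,"ry":0,"rz":0}
    - {"dx":0,"dy":0,"dz":-0.18,"rx":0,"ry":0,"rz":0}

```text
clock: 9.75
ee_pos: [511.9, 18.4, 397.8]
ee_rot: [[0.252, 0.968, 0.01], [0.968, -0.252, -0.001], [0.002, 0.01, -1.0]]
wrist_force: [0.8, -0.9, -0.5]
width: 85.6
grasp_force: 0.0
```

```bash
python3 - <<'E'
from h import *
s=sensors.state(); print(s["clock"],s["ee_pos"],s["width"])
im,d,p=cap("wrist"); c=cloud(p,d); r=np.hypot(c[...,0]-510,c[...,1]-17)
m=(d>0)&(r<36)&(c[...,2]>72)&(c[...,2]<95); w=c[m]
print("top z",np.median(w[:,2]),np.percentile(w[:,2],[5,95]),cv2.minEnclosingCircle(w[:,:2].astype(np.float32)))
A=np.c_[w[:,:2]-[510,17],np.ones(len(w))]; print("plane",np.linalg.lstsq(A,w[:,2],rcond=None)[0])
sc,_,_=cap("scene"); cv2.imwrite("pics/fin.png",np.vstack([im[:,100:540],sc[100:280,200:640]]))
E
```

```text
9.75 [511.87348257  18.36690348 397.79767836] 85.57537719932722
top z 81.38413898280766 [76.12207327 82.95448844] ((509.47589111328125, 15.388042449951172), 32.27680206298828)
plane [-9.65937673e-04 -4.14555768e-03  8.04460099e+01]
```

View pics/fin.png

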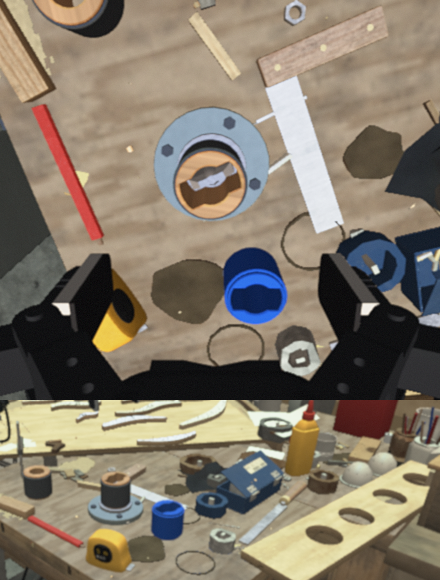

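The drum is seated on the spindle at (210,185) with the key in its slot. Its top is at about 81–82 mm and level, the gripper is clear, and the plain drum hasn't moved. Handing in.

```bash
python3 -c "
from h import *
print(workorder.sign_off())"
```

```text
the job is handed in; nothing more can be done
None
```

The keyed drum is on the spindle, seated on the shoulder (top level at about 81–82 mm) with its keyways over the key and released; the plain drum was left where it stands, and I handed the job in at about 10 s.

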